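# Set the stirrer's speed dial to the pinned line and start it

## Task

Set the speed of the magnetic stirrer: with a fingertip, gently push the upright fin of its dial round until the white index line on the dial lines up with the long scale line marked by the standing pin (not the one marked by the flat stud). Leave the dial set there, then press the start button fully down with a fingertip and let it come back up. Nothing is to be pinched or picked up, and the jar on the stirrer, the amber bottle and the eyepiece stay where they stand.

Things in the scene. Friction and masses are not known exactly. Their poses are not given: they have to be found in the camera images.
- stirrer: fixed magnetic stirrer, white flat housing 270 (x) x 210 (y) mm, deck 50 mm above the desk; origin at the centre of its underside; x points from its front (robot side) to its back, z up. On the deck: dial axis at x -60, y +30 mm; start button at x -60, y -78 mm; at the back a plate 110 x 150 mm, top 60 mm above the desk, centred at x +73, y 0
- dial: round black speed dial, 92 mm in diameter; origin on its vertical axis at its underside, 57 mm above the desk; flat top 66 mm above the desk. Own x axis points along its white index line. Turns 2.5 rad each way from index along the stirrer's +x; friction 0.06 N m (about 2 N at the fin), no spring or detents: it stays where left. Pushes above 20 N are rough
- fin (a point): centre of the upright grey thumb fin on the dial, opposite the index line (own -x of the dial), 78 mm above the desk. The fin is radial, from 14 to 42 mm from the dial's axis, 12 mm thick, and rises 25 mm above the dial's flat top, to 91 mm above the desk; push on its flat side
- index (a point): point on the dial's index line produced out over the scale ring, 62 mm from the dial's axis and 57 mm above the desk; it turns with the dial. The dial is set when this point lies at the pin as seen from above
- scale: fixed aluminium scale ring round the dial, 136 mm in diameter, top 56 mm above the desk, short black lines every 10 degrees, two long lines at +70 and -70 degrees from its own x axis; origin on the dial's axis, 50 mm above the desk. Its angle differs from start to start, and the pin and the stud may change places
- pin: the standing dark steel pin on one of the two long scale lines, the target: 8 mm in diameter, 16 mm tall, fixed on the ring; origin at the centre of its foot, 62 mm from the dial's axis, 56 mm above the desk
- stud: the flat dark steel stud on the other long scale line, not the target: 13 mm in diameter, 3 mm tall, fixed; origin at the centre of its foot, 62 mm from the dial's axis
- start (a joint): travel of the round white spring start button: 0 up, 0.006 m fully down (about 5 N); it counts as pressed from 0.0045 m and springs back
- start_top (a point): centre of the top face of the start button (30 mm in diameter), 72 mm above the desk when up; moves with the button, which is pressed straight down 6 mm
- jar_mid (a point): centre, half-way up, of the loose empty glass jar on the stirrer's plate, 61 mm in diameter, 60 mm tall
- bottle_mid (a point): centre, half-way up, of the loose small amber bottle with white cap on the desk to the right of the stirrer, 41 mm in diameter, 82 mm tall
- eyepiece_mid (a point): half-way up the loose black microscope eyepiece that stands on the desk to the left of the stirrer, 45 mm in diameter, 61 mm tall

How it is judged:
By the outcome, as a careful person would: the job done as asked, in the order asked, and still so for the second after the job is handed in, with the robot touching nothing.
It also fails if it takes over 51 s, if anything falls off the work surface, if the arm or the gripper's body presses on something with over 40 N, if the wrist force passes 120 N, or if a joint passes its speed limit or range.

## Robot

A 7-joint arm with a two-finger parallel gripper is mounted at the origin on a cart in front of the work surface, level with it; the furniture and walls round the work are solid. World frame = base frame: x ahead of the robot, y to its left, z up, the work surface at z = 0. Lengths are in mm, angles in degrees, forces in N, time in s.
With the tool pointing down it reaches from about 400 to 875 mm from the base axis. Payload 4.4 kg.
Tool frame: the origin (TCP) lies at the very end of the fingers, on their centre line; the grasp point (between the pads) lies 19 mm behind it; z points along the fingers, y is the line along which they close (so a half turn about z gives the same grasp; the last joint's range is limited). The gripper opens to 85 mm and grips with 20 to 120 N. Pads are 22 mm wide; open, the fingers measure 114 mm over their backs; the gripper's body (76 mm by 85 mm) begins 54 mm behind the grasp point. The pads swing forward as they close: fully open they stand 13 mm farther back than shut.
Start: joints at [66.475, 36.005, 2.206, 86.941, -1.547, 57.084, -1.146], TCP at [219.733, -611.748, 231.313] pointing down, gripper open.
Joint ranges: [-175.42, 175.42], [-21.48, 121.26], [-71.46, 75.88], [10.55, 141.38], [-63.04, 243.04], [13.31, 113.54], [-168.57, 168.57]. Speed limits (degrees/s): [147.25, 147.25, 180, 180, 180, 180, 180].

## Interface

Orientations are given as a 3x3 rotation matrix whose columns are the frame's x, y, z axes.
In Python, from rig import bot, cams, job gives the robot as it stands.
- The arm moves only by the shell command python3 -m pendant 'ROWS' [FORCE]. ROWS is JSON, a list of rows, each an object with "xyz": the shift along the world's x, y, z in m, a list of three; "rot": the turn, a rotation vector about the world's x, y, z in rad, a list of three; "gripper": the closure, from 0 (fully open) to 1 (shut). A call has 1 to 20 rows; each row is the pose to reach, as a shift and turn from the pose commanded when the call began; what a row does not reach only later rows make up. A row lasts 1/10 s, in which the tool goes at most 50 mm and 8.59 degrees, less where a joint would pass 70% of its speed; a pose out of reach is approached as far as the arm can. A call with a gripper value outside its range is refused whole. The fingers move at their own pace and stop on an object; FORCE is the grip in N (left out, the last holds). Time passes only in rows, so rows that repeat a pose let the fingers close. It gives the time, the measured TCP pose, the force, the opening and the grip force at its end, in the units of the state.
- bot.read_state(): the state, without advancing time (a new reading comes with each control period).
- cams.snapshot(name): name is "scene" or "top" or "wrist"; returns the picture (420x560x3 uint8, blue, green, red); there is no depth.
- cams.camera_params(name): a dict with "intrinsics" (3x3 intrinsics, pixels), "pose" (4x4, takes a point from camera to world coordinates). Camera axes: x right, y up, looking along -z (the intrinsics and any distortion apply to the point x, -y, -z); pixel columns grow to the right and rows downward; lengths in mm; the calibration is good to about 2 mm. A picture is of the moment at which its call begins: read the wrist's pose just before it. camera_params takes no time and is no camera call; for the wrist camera it gives the pose at the moment of the call.
- job.close_job(): hands the job in; it is judged then, once.
The state is a dict: "t": time; "q": joint angles; "joint_vel": joint speeds; "tau": joint torques, N m; "tool_pos": TCP position; "eef_rot": TCP orientation; "force": force on the tool from outside, world axes, zero at the start; "wrist_torque": the same for the moment, N m; "grip_width": opening from 0.0 (shut) to 1.0 (fully open); "gripper_force": force on a finger pad.
Only numpy, scipy, OpenCV 4.12 (cv2) and the standard library are available. Lean on these libraries where they do the work, as an engineer would, in place of code of your own. Each camera call takes 0.05 s, during which the arm holds its last target. There are 200 camera calls.

## Working session

There is one attempt and no reset: what is moved stays moved. The work goes in short steps, Python scripts to look and compute and a shell command to move; the robot and the scene stay as the last step left them, time stands still between calls to the robot, and variables do not carry over. Pictures are saved under pics/ and viewed, at most 10 in all, crops included, and the job is handed in when it is done.

```bash
mkdir -p pics
python3 - <<'E'
from rig import bot,cams,job
import cv2
for n in ("top","scene"):
    im=cams.snapshot(n); cv2.imwrite(f"pics/{n}0.png",im)
    p=cams.camera_params(n); print(n,p)
s=bot.read_state(); print(s['t'],s['tool_pos'],s['eef_rot'],s['grip_width'])
E
```

```text
top {'intrinsics': array([[543.22920863,   0.        , 276.65166367],
       [  0.        , 543.22920863, 214.82703169],
       [  0.        ,   0.        ,   1.        ]]), 'pose': array([[-1.23837483e-02,  9.97866366e-01, -6.41042750e-02,
         4.99439902e+02],
       [-9.99888759e-01, -1.18248401e-02,  9.09082160e-03,
         5.94923359e+01],
       [ 8.31340231e-03,  6.42097224e-02,  9.97901798e-01,
         1.10204803e+03],
       [ 0.00000000e+00,  0.00000000e+00,  0.00000000e+00,
         1.00000000e+00]])}
scene {'intrinsics': array([[487.85620309,   0.        , 276.02931292],
       [  0.        , 487.85620309, 214.56469719],
       [  0.        ,   0.        ,   1.        ]]), 'pose': array([[-6.85939204e-01,  4.66351869e-01, -5.58572595e-01,
         5.14946505e+01],
       [-7.27616670e-01, -4.31322977e-01,  5.33417726e-01,
         5.66248435e+02],
       [ 7.83515843e-03,  7.72318861e-01,  6.35186734e-01,
         6.78063024e+02],
       [ 0.00000000e+00,  0.00000000e+00,  0.00000000e+00,
         1.00000000e+00]])}
0.1 [ 219.55202642 -611.20229106  230.48779107] [[ 9.41156806e-01  3.37969727e-01 -5.73615190e-04]
 [ 3.37970214e-01 -9.41155449e-01  1.59850903e-03]
 [ 3.86597651e-07 -1.69831250e-03 -9.99998558e-01]] 1.0003569148879181
```

View pics/top0.png

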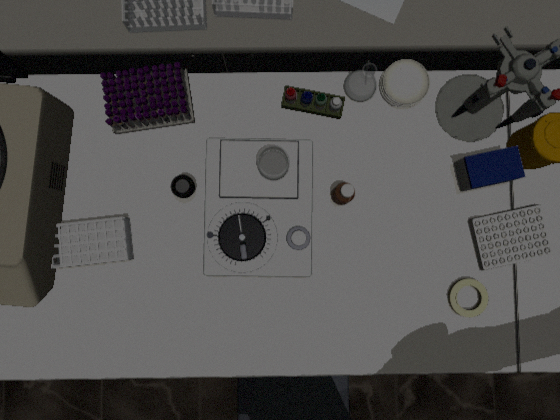

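The top view shows the stirrer at columns 205–312, rows 138–275. The dial is near (242,237) and the button near (298,238), with dark spots on the ring near (210,235) and (268,218). I'll enlarge this area.

Run:
```python
import cv2,numpy as np
im=cv2.imread("pics/top0.png")[195:280,200:318]
a=cv2.resize(im,None,fx=6,fy=6,interpolation=cv2.INTER_CUBIC)
a=np.clip(a*1.6,0,255).astype('uint8')
cv2.imwrite("pics/c1.png",a)
b=cv2.imread("pics/scene0.png");cv2.imwrite("pics/s1.png",np.clip(b*1.6,0,255).astype('uint8'))
```

```text
(no output)
```

View pics/c1.png

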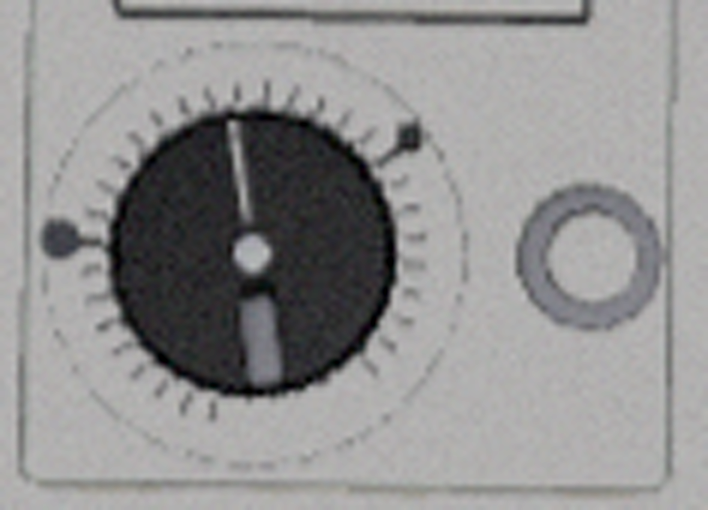

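View pics/s1.png

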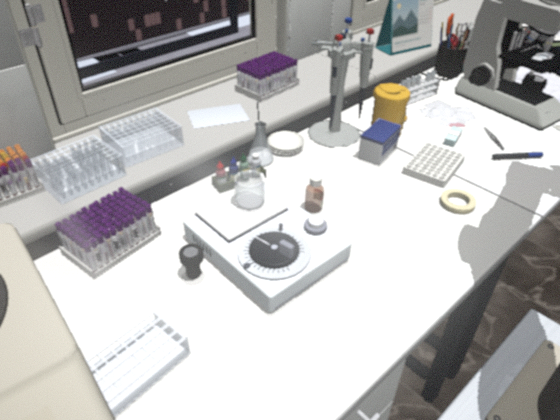

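The enlarged crop shows these points:
- **Pin:** the small mark, right and behind, at (410,137).
- **Stud:** the bigger mark on the left, at (60,238).
- **Index line:** from (248,220) to (233,122).
- **Fin:** from (258,295) to (265,382).
- **Button:** centre at (590,256).

The scene view agrees, with the pin standing at about (281,228).

```bash
cat > h.py <<'E'
import numpy as np
from rig import bot,cams,job
def ray(name,uv,z,p=None):
    p=p or cams.camera_params(name);K=p['intrinsics'];T=p['pose']
    d=np.linalg.inv(K)@[uv[0],uv[1],1.]; d=T[:3,:3]@(d*[1,-1,-1]); o=T[:3,3]
    return o+d*(z-o[2])/d[2]
E
python3 - <<'E'
from h import *
f=lambda x,y:(200+(x+.5)/6-.5,195+(y+.5)/6-.5)
P={}
for n,x,y,z in [("disk",253,252,66),("ring",255,254,56),("pin",410,137,66),("pinline",382,162,56),("stud",60,238,58),("ix0",248,220,66),("ix1",233,122,66),("fin0",258,295,91),("fin1",265,382,91),("start",590,256,72),("cFL",25,485,50),("cFR",668,490,50)]:
    P[n]=ray("top",f(x,y),z)[:2]; print(n,P[n].round(1))
ang=lambda v:np.degrees(np.arctan2(v[1],v[0])).round(1)
c=(P["disk"]+P["ring"])/2;print("c",c)
for n in("pin","pinline","stud","fin0","fin1"):print(n,ang(P[n]-c),np.linalg.norm(P[n]-c).round(1))
print("index",ang(P["ix1"]-P["ix0"]),"finline",ang(P["fin1"]-P["fin0"]),"stirrer yaw",ang(P["cFL"]-P["cFR"])-90, ang(c-P["start"])-90,np.linalg.norm(c-P["start"]))
print(ray("top",(183,186),61),ray("top",(344,191),82), ray("top",(273,163),120))
E
```

```text
disk [525.2 117.1]
ring [524.8 117. ]
pin [561.2  66.8]
pinline [553.9  76. ]
stud [530.7 179.2]
ix0 [535.4 118.6]
ix1 [566.7 123.1]
fin0 [511.3 114.2]
fin1 [484.4 112.3]
start [522.5  10.3]
cFL [451.8 191.7]
cFR [447.6 -14.7]
c [525.04840594 117.02366104]
pin -54.2 61.9
pinline -54.9 50.2
stud 84.8 62.4
fin0 -168.5 14.0
fin1 -173.4 40.9
index 8.2 finline -175.9 stirrer yaw -1.2000000000000028 -1.2999999999999972 106.7282050265218
[624.03192334 229.52221807  61.        ] [608.55770306 -77.57388073  82.        ] [657.25705975  56.02925498 120.        ]
```

The geometry checks out: pin radius 61.9, stud radius 62.4, and 139° between them. The dial centre is at about (525,117), the index at about 7.5° and the pin at about −55°. So the dial must turn about −62°, and I push the fin from its −y side. I'll close the gripper and hover first.

```bash
R='{"xyz":[0.279,0.698,-0.06],"rot":[0,0,1.361],"gripper":1}'; python3 -m pendant '[{"xyz":[0.279,0.698,-0.06],"rot":[0,0,1.361],"gripper":1},{"xyz":[0.279,0.698,-0.06],"rot":[0,0,1.361],"gripper":1},{"xyz":[0.279,0.698,-0.06],"rot":[0,0,1.361],"gripper":1},{"xyz":[0.279,0.698,-0.06],"rot":[0,0,1.361],"gripper":1},{"xyz":[0.279,0.698,-0.06],"rot":[0,0,1.361],"gripper":1},{"xyz":[0.279,0.698,-0.06],"rot":[0,0,1.361],"gripper":1},{"xyz":[0.279,0.698,-0.06],"rot":[0,0,1.361],"gripper":1},{"xyz":[0.279,0.698,-0.06],"rot":[0,0,1.361],"gripper":1},{"xyz":[0.279,0.698,-0.06],"rot":[0,0,1.361],"gripper":1},{"xyz":[0.279,0.698,-0.06],"rot":[0,0,1.361],"gripper":1},{"xyz":[0.279,0.698,-0.06],"rot":[0,0,1.361],"gripper":1},{"xyz":[0.279,0.698,-0.06],"rot":[0,0,1.361],"gripper":1},{"xyz":[0.279,0.698,-0.06],"rot":[0,0,1.361],"gripper":1},{"xyz":[0.279,0.698,-0.06],"rot":[0,0,1.361],"gripper":1},{"xyz":[0.279,0.698,-0.06],"rot":[0,0,1.361],"gripper":1},{"xyz":[0.279,0.698,-0.06],"rot":[0,0,1.361],"gripper":1},{"xyz":[0.279,0.698,-0.06],"rot":[0,0,1.361],"gripper":1},{"xyz":[0.279,0.698,-0.06],"rot":[0,0,1.361],"gripper":1}]' 30
python3 - <<'E'
from h import *
import cv2
print(bot.read_state()['eef_rot'].round(3))
im=cams.snapshot("wrist");p=cams.camera_params("wrist");print(p)
cv2.imwrite("pics/w0.png",np.clip(im*1.6,0,255).astype('uint8'));np.save("w0.npy",p['pose'])
E
```

```text
t: 1.9
tool_pos: [497.9, 84.7, 170.9]
eef_rot: [[-0.133, 0.991, -0.002], [0.991, 0.133, -0.001], [-0.001, -0.002, -1.0]]
force: [0.4, -0.5, -0.2]
grip_width: -0.002
gripper_force: 0.0
[[-0.133  0.991 -0.002]
 [ 0.991  0.133 -0.001]
 [-0.001 -0.002 -1.   ]]
{'intrinsics': array([[321.72256667,   0.        , 277.56274114],
       [  0.        , 321.72256667, 210.01071608],
       [  0.        ,   0.        ,   1.        ]]), 'pose': array([[ 9.91192343e-01, -1.27538706e-01, -3.56597591e-02,
         4.88644591e+02],
       [ 1.32424648e-01,  9.52091510e-01,  2.75654621e-01,
         1.53949953e+02],
       [-1.20527990e-03, -2.77948980e-01,  9.60595082e-01,
         3.13456866e+02],
       [ 0.00000000e+00,  0.00000000e+00,  0.00000000e+00,
         1.00000000e+00]])}
```

View pics/w0.png

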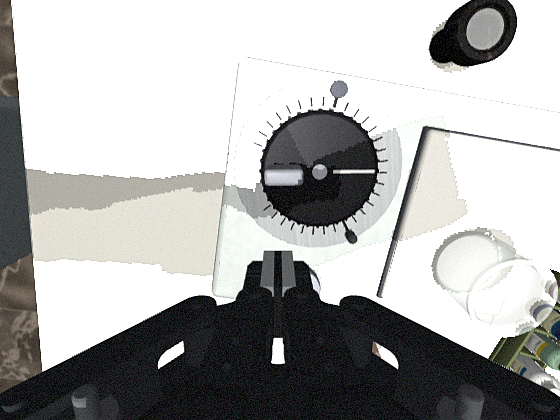

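The wrist view shows the index line from (335,171) to (377,172), the pin at (350,237), the stud at (339,89) and the fin on the left at (283,175). The shut fingertip is at (278,260), clear of the fin.

```bash
python3 - <<'E'
from h import *
p=cams.camera_params("wrist")
g=lambda u,v,z:ray("wrist",(u,v),z,p)[:2]
ang=lambda v:np.degrees(np.arctan2(v[1],v[0])).round(1)
c=g(319.5,169.5,66);print(c)
for n,u,v,z in[("pin",350,237,66),("stud",339,89,58),("i0",335,171,66),("i1",377,172,66),("fin",283,175,91),("tip",278,260,171)]:
    q=g(u,v,z);print(n,q.round(1),ang(q-c),np.linalg.norm(q-c).round(1))
E
python3 -m pendant '[{"xyz":[0,0,-0.03]},{"xyz":[0,0,-0.06]},{"xyz":[0,0,-0.08]},{"xyz":[0,0,-0.09]},{"xyz":[0,0,-0.097]},{"xyz":[0,0,-0.097]},{"xyz":[0,0,-0.097]},{"xyz":[0,0,-0.097]}]'
```

```text
[525.62440415 119.52915385]
pin [559.8  68. ] -56.5 61.8
stud [531.1 179.8] 84.8 60.5
i0 [537.7 120. ] 2.1 12.1
i1 [570.1 123.5] 5.1 44.6
fin [497.3 115.8] -172.6 28.6
tip [497.5  88.2] -131.9 42.1invalid input
```

```bash
python3 -m pendant '[{"xyz":[0,0,-0.03],"rot":[0,0,0],"gripper":1},{"xyz":[0,0,-0.06],"rot":[0,0,0],"gripper":1},{"xyz":[0,0,-0.08],"rot":[0,0,0],"gripper":1},{"xyz":[0,0,-0.09],"rot":[0,0,0],"gripper":1},{"xyz":[0,0,-0.097],"rot":[0,0,0],"gripper":1},{"xyz":[0,0,-0.097],"rot":[0,0,0],"gripper":1},{"xyz":[0,0,-0.097],"rot":[0,0,0],"gripper":1},{"xyz":[0,0,-0.097],"rot":[0,0,0],"gripper":1}]'
python3 - <<'E'
from h import *
s=bot.read_state()
# finger center at offset d behind fin centreline; fin angle a, tool rot = a - a0
c=np.array([525.2,117.8]);d=17;r=30;a0=187.3
p0=s['tool_pos'][:2];print(p0)
for a in np.arange(187.3,120,-4):
    u=np.array([np.cos(np.radians(a)),np.sin(np.radians(a))]);t=np.array([-u[1],u[0]])
    q=c+r*u+d*t; print(round(a,1),((q-p0)/1000).round(4),np.radians(a-a0).round(3))
E
```

```text
t: 2.75
tool_pos: [499.4, 86.3, 75.2]
eef_rot: [[-0.134, 0.991, 0.002], [0.991, 0.134, 0.0], [0.0, 0.002, -1.0]]
force: [0.7, -1.1, 0.3]
grip_width: 0.002
gripper_force: 0.0
[499.38558525  86.2748426 ]
187.3 [-0.0018  0.0109] 0.0
183.3 [-0.0032  0.0128] -0.07
179.3 [-0.0044  0.0149] -0.14
175.3 [-0.0055  0.017 ] -0.209
171.3 [-0.0064  0.0193] -0.279
167.3 [-0.0072  0.0215] -0.349
163.3 [-0.0078  0.0239] -0.419
159.3 [-0.0083  0.0262] -0.489
155.3 [-0.0085  0.0286] -0.559
151.3 [-0.0087  0.031 ] -0.628
147.3 [-0.0086  0.0334] -0.698
143.3 [-0.0084  0.0358] -0.768
139.3 [-0.008   0.0382] -0.838
135.3 [-0.0075  0.0405] -0.908
131.3 [-0.0068  0.0428] -0.977
127.3 [-0.0059  0.0451] -1.047
123.3 [-0.0049  0.0473] -1.117
```

```bash
python3 -m pendant '[{"xyz":[0,0.004,0],"rot":[0,0,0],"gripper":1},{"xyz":[-0.001,0.008,0],"rot":[0,0,0],"gripper":1},{"xyz":[-0.0018,0.0109,0],"rot":[0,0,0],"gripper":1},{"xyz":[-0.0032,0.0128,0],"rot":[0,0,-0.07],"gripper":1},{"xyz":[-0.0044,0.0149,0],"rot":[0,0,-0.14],"gripper":1},{"xyz":[-0.0055,0.017,0],"rot":[0,0,-0.209],"gripper":1},{"xyz":[-0.0064,0.0193,0],"rot":[0,0,-0.279],"gripper":1},{"xyz":[-0.0064,0.0193,0],"rot":[0,0,-0.279],"gripper":1},{"xyz":[-0.0064,0.0193,0],"rot":[0,0,-0.279],"gripper":1}]'
python3 - <<'E'
from h import *
import cv2
im=cams.snapshot("wrist");cv2.imwrite("pics/w1.png",np.clip(im*1.6,0,255).astype('uint8'))
print(bot.read_state()['force'])
E
```

```text
t: 3.65
tool_pos: [492.3, 105.9, 74.4]
eef_rot: [[0.141, 0.99, 0.0], [0.99, -0.141, 0.0], [0.0, 0.0, -1.0]]
force: [-0.5, -0.3, -1.0]
grip_width: -0.001
gripper_force: 0.1
[-0.12503251 -0.95180425  0.16356398]
```

View pics/w1.png

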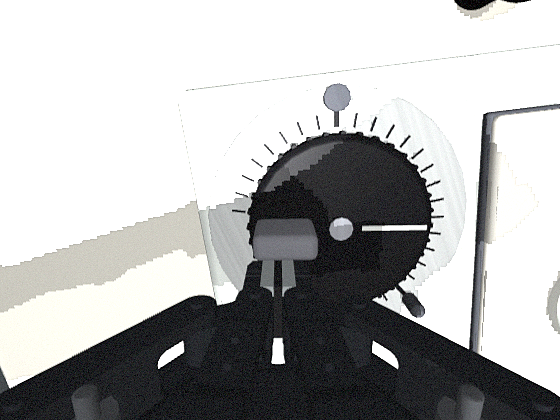

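Contact is flush: the fin at (285,240) sits against the fingertip and the index line runs from (362,228) to (428,227). The pin is at (412,302). The dial has turned, so I continue round to about 6° short.

```bash
python3 -m pendant '[{"xyz":[-0.0008,0.0022,0],"rot":[0,0,-0.07],"gripper":1},{"xyz":[-0.0014,0.0046,0],"rot":[0,0,-0.14],"gripper":1},{"xyz":[-0.0019,0.0069,0],"rot":[0,0,-0.21],"gripper":1},{"xyz":[-0.0021,0.0093,0],"rot":[0,0,-0.28],"gripper":1},{"xyz":[-0.0023,0.0117,0],"rot":[0,0,-0.349],"gripper":1},{"xyz":[-0.0022,0.0141,0],"rot":[0,0,-0.419],"gripper":1},{"xyz":[-0.002,0.0165,0],"rot":[0,0,-0.489],"gripper":1},{"xyz":[-0.0016,0.0189,0],"rot":[0,0,-0.559],"gripper":1},{"xyz":[-0.0011,0.0212,0],"rot":[0,0,-0.629],"gripper":1},{"xyz":[-0.0004,0.0235,0],"rot":[0,0,-0.698],"gripper":1},{"xyz":[-0.0004,0.0235,0],"rot":[0,0,-0.698],"gripper":1},{"xyz":[-0.0004,0.0235,0],"rot":[0,0,-0.698],"gripper":1}]'
python3 - <<'E'
from h import *
import cv2
im=cams.snapshot("wrist");cv2.imwrite("pics/w2.png",np.clip(im*1.6,0,255).astype('uint8'))
E
```

```text
t: 4.9
tool_pos: [491.4, 129.1, 74.1]
eef_rot: [[0.744, 0.668, -0.001], [0.668, -0.744, -0.0], [-0.001, -0.001, -1.0]]
force: [-0.5, -0.3, 0.8]
grip_width: 0.004
gripper_force: 0.5
```

View pics/w2.png

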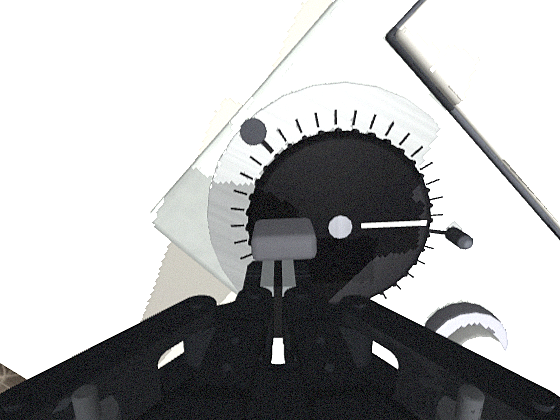

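The view shows the index line from (362,226) to (427,223). The pin's long line is at (430,230) to (445,233) and the pin foot at about (453,235), so a few degrees remain. I'll measure it more closely.

```bash
cat > m.py <<'E'
from h import *
import cv2
def line(m,x0,y0):
    v,u=np.nonzero(m);return cv2.fitLine(np.float32(np.c_[u+x0,v+y0]),cv2.DIST_HUBER,0,.01,.01).ravel(),len(u)
def meas(im,p,ibox,lbox):
    g=cv2.cvtColor(im,cv2.COLOR_BGR2GRAY); ang=lambda v:np.degrees(np.arctan2(v[1],v[0]))
    out=[]
    for (x0,x1,y0,y1),white,z in((ibox,1,66),(lbox,0,56)):
        s=g[y0:y1,x0:x1];t,m=cv2.threshold(s,0,255,cv2.THRESH_OTSU);m=m if white else 255-m
        l,n=line(m,x0,y0);
        f=lambda u:ray("wrist",(u,l[3]+(u-l[2])*l[1]/l[0]),z,p)[:2]
        a,b=f(x0),f(x1);print(l.round(2),n,a.round(1),b.round(1),ang(b-a).round(2));out.append((a,b))
    return out
E
python3 - <<'E'
from m import *
im=cv2.imread("pics/w2.png");p=cams.camera_params("wrist")
(a,b),(e,f)=meas(im,p,(364,424,217,234),(432,444,225,238))
# perpendicular miss of pin line/pin foot from index line
ang=lambda v:np.degrees(np.arctan2(v[1],v[0]))
d=(b-a)/np.linalg.norm(b-a);n=np.array([-d[1],d[0]])
for q in(e,f,ray("wrist",(453,235),57,p)[:2]):
    print("along",(q-a)@d,"side",(q-a)@n)
for c in([525.2,117.8],[525,117]):
    print([ang(q-np.array(c)).round(1) for q in(a,b,e,f,ray("wrist",(453,235),57,p)[:2])])
E
```

```text
[ 1.0000e+00 -4.0000e-02  3.9360e+02  2.2387e+02] 319 [533.9 109.9] [554.6  88.9] -45.44
[9.9000e-01 1.1000e-01 4.3751e+02 2.3151e+02] 40 [555.   76.5] [558.8  71.2] -54.6
along 38.68721461290204 side -8.415398193431463
along 45.098226201438116 side -9.449867208127182
along 49.461017311928394 side -10.849872010116655
[np.float64(-42.2), np.float64(-44.5), np.float64(-54.2), np.float64(-54.2), np.float64(-54.9)]
[np.float64(-38.6), np.float64(-43.5), np.float64(-53.5), np.float64(-53.6), np.float64(-54.3)]
```

```bash
python3 -m pendant '[{"xyz":[0.0004,0.0012,0],"rot":[0,0,-0.035],"gripper":1},{"xyz":[0.0009,0.0023,0],"rot":[0,0,-0.07],"gripper":1},{"xyz":[0.0013,0.0034,0],"rot":[0,0,-0.105],"gripper":1},{"xyz":[0.0018,0.0043,0],"rot":[0,0,-0.13],"gripper":1},{"xyz":[0.0018,0.0043,0],"rot":[0,0,-0.13],"gripper":1},{"xyz":[0.0018,0.0043,0],"rot":[0,0,-0.13],"gripper":1}]'
python3 - <<'E'
from m import *
im=cams.snapshot("wrist");cv2.imwrite("pics/w3.png",np.clip(im*1.6,0,255).astype('uint8'))
E
```

```text
t: 5.55
tool_pos: [493.9, 133.5, 74.3]
eef_rot: [[0.826, 0.564, 0.0], [0.564, -0.826, 0.0], [0.0, 0.0, -1.0]]
force: [-1.1, -0.7, -0.4]
grip_width: -0.003
gripper_force: 0.7
```

View pics/w3.png

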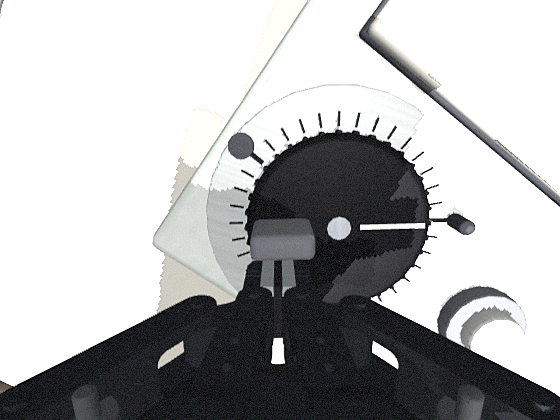

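The index line now runs from (360,227) to (425,225), the pin line lies at about (430,220) to (447,221), and the pin foot is near (453,220). I'll measure this.

Run:
```python
from m import *
im=cv2.imread("pics/w3.png");p=cams.camera_params("wrist")
(a,b),(e,f)=meas(im,p,(362,424,217,234),(431,444,214,227))
ang=lambda v:np.degrees(np.arctan2(v[1],v[0]))
t=np.radians(ang(b-a))
c=b-41.0*np.array([np.cos(t),np.sin(t)]);print(c)
for cc in (c,np.array([525.2,117.8])):print([ang(q-cc).round(2) for q in(a,b,e,f,ray("wrist",(453,220),57,p)[:2])])
s=bot.read_state();R=s['eef_rot'];print("tool x ang",ang(R[:,0]))
```

```text
[ 1.0000e+00 -3.0000e-02  3.9288e+02  2.2611e+02] 339 [532.2 109. ] [550.2  84.3] -53.9
[  1.     0.   437.44 219.97] 37 [554.4  77.3] [558.2  71.6] -55.84
[526.0724352  117.39285413]
[np.float64(-53.9), np.float64(-53.9), np.float64(-54.76), np.float64(-54.89), np.float64(-54.64)]
[np.float64(-51.53), np.float64(-53.26), np.float64(-54.21), np.float64(-54.41), np.float64(-54.2)]
tool x ang 34.325081798390386
```

About 1° remains, so I nudge it, back off along the face, lift clear and check.

```bash
python3 -m pendant '[{"xyz":[0.0002,0.0003,0],"rot":[0,0,-0.009],"gripper":1},{"xyz":[0.0003,0.0005,0],"rot":[0,0,-0.016],"gripper":1},{"xyz":[0.0003,0.0005,0],"rot":[0,0,-0.016],"gripper":1},{"xyz":[0.0003,0.0005,0],"rot":[0,0,-0.016],"gripper":1},{"xyz":[-0.004,-0.0023,0],"rot":[0,0,-0.016],"gripper":1},{"xyz":[-0.008,-0.005,0],"rot":[0,0,-0.016],"gripper":1},{"xyz":[-0.008,-0.005,0.03],"rot":[0,0,-0.016],"gripper":1},{"xyz":[-0.008,-0.005,0.06],"rot":[0,0,-0.016],"gripper":1},{"xyz":[-0.008,-0.005,0.06],"rot":[0,0,-0.016],"gripper":1},{"xyz":[-0.008,-0.005,0.06],"rot":[0,0,-0.016],"gripper":1},{"xyz":[-0.008,-0.005,0.06],"rot":[0,0,-0.016],"gripper":1}]'
python3 - <<'E'
from m import *
p=cams.camera_params("wrist");im=cams.snapshot("wrist")
np.savez("w4.npz",**p)
im=np.clip(im*1.6,0,255).astype('uint8');cv2.imwrite("pics/w4.png",im)
cv2.imwrite("pics/w4c.png",cv2.resize(im[100:300,240:480],None,fx=3,fy=3,interpolation=cv2.INTER_CUBIC))
E
```

```text
t: 6.7
tool_pos: [485.2, 128.1, 133.8]
eef_rot: [[0.835, 0.55, -0.001], [0.55, -0.835, -0.0], [-0.001, -0.0, -1.0]]
force: [-0.2, 0.1, -0.2]
grip_width: -0.004
gripper_force: 0.0
```

View pics/w4c.png

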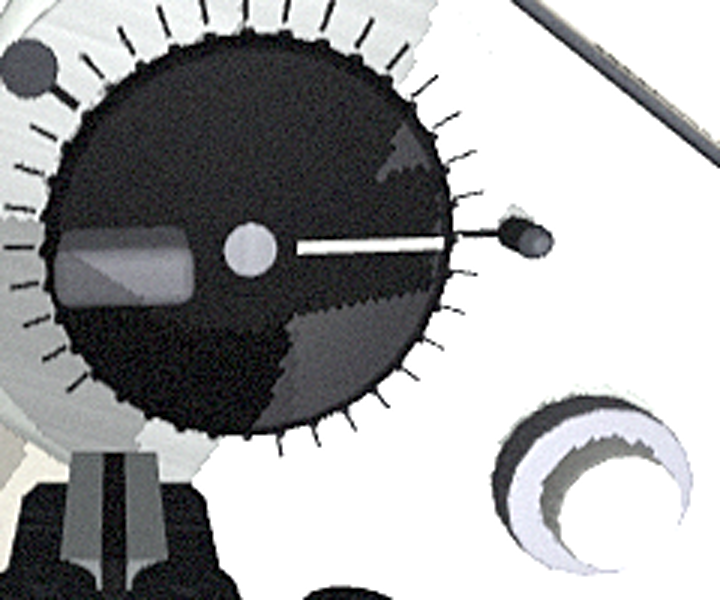

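The crop shows the index line from (297,248) to (443,242), the pin line from (453,234) to (497,233) and the pin foot near (508,232). The button is at about (620,510). I'll measure the residual.

Run:
```python
from m import *
im=cv2.imread("pics/w4.png");p=cams.camera_params("wrist")
(a,b),(e,f)=meas(im,p,(341,386,176,189),(393,404,173,183))
ang=lambda v:np.degrees(np.arctan2(v[1],v[0]))
t=np.radians(ang(b-a))
c=ray("wrist",(240+248/3,100+238/3),66,p)[:2];print("disk c",c)
c2=a-(a-c)@[np.cos(t),np.sin(t)]*np.array([np.cos(t),np.sin(t)]);print("on line",c2)
for cc in (c2,c,np.array([525.2,117.6])):print([ang(q-cc).round(2) for q in(a,b,e,f,ray("wrist",(240+508/3,100+233/3),57,p)[:2])])
```

```text
[ 1.0000e+00 -3.0000e-02  3.6289e+02  1.8141e+02] 197 [532.1 108.9] [549.3  84.6] -54.76
[1.000e+00 1.000e-02 3.983e+02 1.770e+02] 24 [554.2  78.3] [558.4  71.9] -57.16
disk c [526.93997952 120.08445435]
on line [525.10759502 118.78998036]
[np.float64(-54.76), np.float64(-54.76), np.float64(-54.27), np.float64(-54.66), np.float64(-54.99)]
[np.float64(-65.22), np.float64(-57.83), np.float64(-56.85), np.float64(-56.89), np.float64(-57.1)]
[np.float64(-51.62), np.float64(-53.9), np.float64(-53.55), np.float64(-54.03), np.float64(-54.41)]
```

The index is at −54.8° and the pin between −54.7° and −55.0°, so the dial is set. Next I go over the button, at about (522.7,10).

```bash
python3 -m pendant '[{"xyz":[0.0125,-0.04,0],"rot":[0,0,0],"gripper":1},{"xyz":[0.025,-0.08,0],"rot":[0,0,0],"gripper":1},{"xyz":[0.037,-0.118,0],"rot":[0,0,0],"gripper":1},{"xyz":[0.037,-0.118,-0.02],"rot":[0,0,0],"gripper":1},{"xyz":[0.037,-0.118,-0.04],"rot":[0,0,0],"gripper":1},{"xyz":[0.037,-0.118,-0.05],"rot":[0,0,0],"gripper":1},{"xyz":[0.037,-0.118,-0.055],"rot":[0,0,0],"gripper":1},{"xyz":[0.037,-0.118,-0.055],"rot":[0,0,0],"gripper":1},{"xyz":[0.037,-0.118,-0.055],"rot":[0,0,0],"gripper":1}]'
```

```text
t: 7.65
tool_pos: [523.0, 10.7, 79.6]
eef_rot: [[0.835, 0.551, 0.001], [0.551, -0.835, 0.0], [0.001, 0.0, -1.0]]
force: [0.2, -0.3, 0.1]
grip_width: 0.002
gripper_force: 0.0
```

```bash
python3 -m pendant '[{"xyz":[0,0,-0.003],"rot":[0,0,0],"gripper":1},{"xyz":[0,0,-0.006],"rot":[0,0,0],"gripper":1},{"xyz":[0,0,-0.008],"rot":[0,0,0],"gripper":1},{"xyz":[0,0,-0.010],"rot":[0,0,0],"gripper":1},{"xyz":[0,0,-0.012],"rot":[0,0,0],"gripper":1},{"xyz":[0,0,-0.013],"rot":[0,0,0],"gripper":1},{"xyz":[0,0,-0.013],"rot":[0,0,0],"gripper":1},{"xyz":[0,0,-0.013],"rot":[0,0,0],"gripper":1}]'
```

```text
t: 8.45
tool_pos: [522.9, 10.5, 66.5]
eef_rot: [[0.835, 0.55, 0.0], [0.55, -0.835, 0.0], [0.0, 0.0, -1.0]]
force: [-0.2, 0.5, 4.7]
grip_width: -0.001
gripper_force: 2.3
```

```bash
python3 -m pendant '[{"xyz":[0,0,-0.0007],"rot":[0,0,0],"gripper":1},{"xyz":[0,0,-0.0014],"rot":[0,0,0],"gripper":1},{"xyz":[0,0,-0.0014],"rot":[0,0,0],"gripper":1},{"xyz":[0,0,-0.0014],"rot":[0,0,0],"gripper":1}]'
```

```text
t: 8.85
tool_pos: [523.0, 10.5, 65.9]
eef_rot: [[0.835, 0.55, 0.001], [0.55, -0.835, 0.0], [0.001, 0.0, -1.0]]
force: [-2.1, -0.2, 12.9]
grip_width: 0.0
gripper_force: 6.8
```

The tool has reached the bottom stop: 12.9 N at z 65.9. I lift off, move out to the right and back towards the robot, and check from the top.

```bash
python3 -m pendant '[{"xyz":[0,0,0.005],"rot":[0,0,0],"gripper":1},{"xyz":[0,0,0.015],"rot":[0,0,0],"gripper":1},{"xyz":[0,0,0.05],"rot":[0,0,0],"gripper":1},{"xyz":[0,0,0.1],"rot":[0,0,0],"gripper":1},{"xyz":[0,0,0.14],"rot":[0,0,0],"gripper":1},{"xyz":[-0.02,-0.05,0.14],"rot":[0,0,0],"gripper":1},{"xyz":[-0.04,-0.1,0.14],"rot":[0,0,0],"gripper":1},{"xyz":[-0.06,-0.15,0.14],"rot":[0,0,0],"gripper":1},{"xyz":[-0.08,-0.2,0.14],"rot":[0,0,0],"gripper":1},{"xyz":[-0.08,-0.25,0.14],"rot":[0,0,0],"gripper":1},{"xyz":[-0.08,-0.3,0.14],"rot":[0,0,0],"gripper":1},{"xyz":[-0.08,-0.3,0.14],"rot":[0,0,0],"gripper":1},{"xyz":[-0.08,-0.3,0.14],"rot":[0,0,0],"gripper":1},{"xyz":[-0.08,-0.3,0.14],"rot":[0,0,0],"gripper":1}]'
python3 - <<'E'
from m import *
im=cams.snapshot("top");cv2.imwrite("pics/t5.png",im)
im=np.clip(im*1.6,0,255).astype('uint8')[130:280,170:370]
cv2.imwrite("pics/t5c.png",cv2.resize(im,None,fx=4,fy=4,interpolation=cv2.INTER_CUBIC))
E
```

```text
t: 10.25
tool_pos: [442.5, -288.2, 204.6]
eef_rot: [[0.835, 0.551, -0.001], [0.551, -0.835, 0.002], [0.0, -0.002, -1.0]]
force: [-0.2, 0.2, -0.9]
grip_width: 0.003
gripper_force: 0.0
```

View pics/t5c.png

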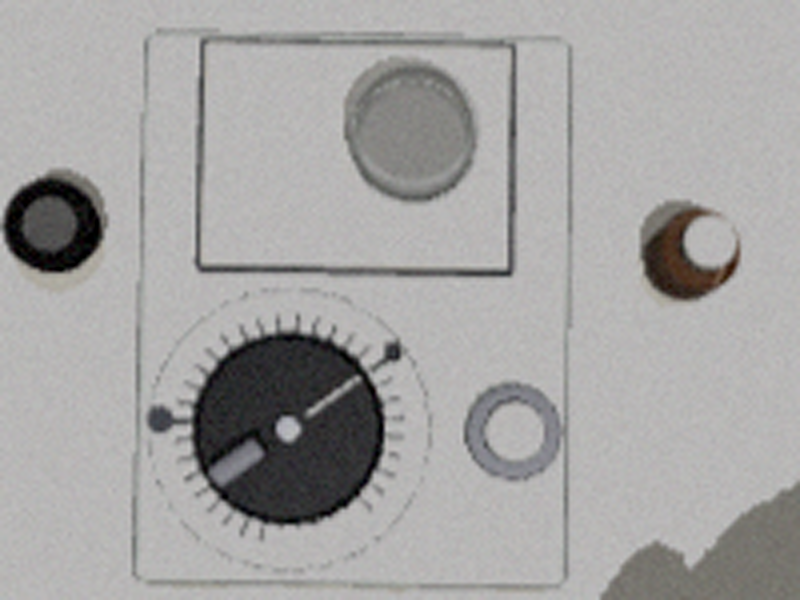

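The top view shows the index line from (307,416) to (360,378), running straight into the pin line at (375,367) and the pin at (393,351). The button is up, and the jar, bottle and eyepiece have not moved.

```bash
python3 -c "
from rig import job
print(job.close_job())"
```

```text
the job is handed in; nothing more can be done
None
```

The job is handed in: the dial index is within about 0.5° of the standing pin by my measurement, and the start button was pressed to its stop and came back up. The jar, bottle and eyepiece stayed where they stood, and the arm finished clear at about 10 s.

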